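# Seal the orange-capped specimen vial and start its timer

## Task

The specimen in the orange-capped vial is ready for its timed soak: with the fingertips, gently press its orange cap, which stands proud, straight down until it is fully home, then just as gently press the green start key of the bench timer down and draw the hand clear. Grasp and lift nothing: the vial stays in its rack, and the other vials, the timer's red and grey keys and the rest of the bench are to be left alone.

Things in the scene. Friction and masses are not known exactly. Their poses are not given: they have to be found in the camera images.
- rack: Loose blue plastic block rack, 92 mm (its x) by 180 mm (its y) by 44 mm high, 0.55 kg. Origin: centre of its underside, z up. It has 2 x 4 round holes of 30 mm, 36 mm deep, 44 mm apart (x = -22, 22; y = -66, -22, 22, 66 mm); every second hole, as on a chessboard, holds one of four vials and the rest are empty, so neighbouring vials stand 62 mm or more apart.
- vial_orange: The vial to seal: loose clear glass snap-cap vial, 29 mm across and 60 mm tall, upright in the rack, with an orange cap. Origin: centre of its underside, z up. The underside of the glass rests on the floor of a rack hole, 8 mm above the bench. Any of the four vials may be in any of the four places.
- cap (a joint): How far the orange cap is pressed down onto its vial, in m: at the start 0 to 0.003 (proud), 0.007 fully home against the rim. It slides with friction of about 6 N, stops against the rim when home, and stays where it is left. 10 to 15 N brings it home; more than 45 N would crack the glass.
- cap_top (a point): Centre of the flat top of the orange cap (34 mm across, 14 mm tall). It is 71 mm above the underside of the vial at joint value 0 and 64 mm above it when home, that is about 79 and 72 mm above the bench. While pressed, the soft cap also flexes down about 1 mm for every 8 N.
- timer: Loose white bench timer lying flat, 85 mm (its x) by 120 mm (its y) by 21 mm high, 0.14 kg, on a rubber sole. Origin: centre of its underside, z up. A greenish display lies along its far (+x) half; three keys in a row along its near (-x) edge: green start at its +y end, red stop in the middle, grey clear at its -y end, 38 mm apart. Nothing but the keys stands higher than 23 mm.
- key_start (a joint): How far the green start key is down, in m: 0 up, 0.003 fully down. A spring (2 N to start it, 4 N fully down) returns it; the timer counts the press from about 2 mm. Below 3 mm it meets a hard stop; more than 45 N would break it.
- start_top (a point): Centre of the top of the green start key: 18 mm (timer's x) by 22 mm (timer's y), standing 5 mm above the timer's face, 26 mm above the bench when up; 22 mm towards -x and 38 mm towards +y from the timer's centre.
- key_stop (a joint): How far the red stop key is down, in m (same kind of key): leave alone.
- key_clear (a joint): How far the grey clear key is down, in m (same kind of key): leave alone.
- vial_blue: Loose vial of the same size with a blue cap that is already home (top 64 mm above its underside): leave alone. Origin: centre of its underside, z up.
- vial_white: Loose vial of the same size with a white cap that is already home (top 64 mm above its underside): leave alone. Origin: centre of its underside, z up.
- vial_green: Loose vial of the same size with a green cap that is already home (top 64 mm above its underside): leave alone. Origin: centre of its underside, z up.
- mug: Loose black mug, 82 mm across and 95 mm tall with a side handle, at the back. Origin: centre of its underside.
- wash_bottle: Loose white wash bottle with blue cap and bent spout, 72 mm across and 235 mm tall with its spout, at the back left. Origin: centre of its underside.
- amber_bottle: Loose amber reagent bottle with blue cap, 74 mm across and 180 mm tall, at the back right. Origin: centre of its underside.
- petri: Loose covered glass petri dish, 92 mm across and 15 mm high, near the robot. Origin: centre of its underside.
- forceps: Loose steel forceps lying flat, 129 mm long, 5 mm thick, near the robot. Origin: middle of its length, on the bench.
Not all that is in view belongs to the job. What is shaped like the vial_orange but pink is not meant.

How it is judged:
On the way, in this order (a step that is already met when the one before it is completed fails the run):
1. the orange cap is pressed home on its vial (value of joint cap above 0.006 m), for 0.05 s.
2. the green start key is pressed down by the fingers (value of joint key_start above 0.002 m and contact force between the fingers and timer above 0.5 N), for 0.05 s.
At the end, for the whole second after the job is handed in: The orange cap is within 1 mm of fully home, its vial stands upright at the bottom of its rack hole and at rest, the start key has been pressed after the cap and has sprung back up, and rack and timer lie within 15 mm of where they were (value of joint cap above 0.006 m and value of joint key_start below 0.0008 m and angle between vial_orange's own z axis and vertical below 0.12 rad and not (z of vial_orange in the frame of rack above 0.016 m) and linear speed of vial_orange below 0.02 m/s and distance of each of rack, timer from where it was at the start of the episode below 0.015 m and angle between each of rack, timer's own z axis and vertical below 0.05 rad); the robot touches nothing.
It fails at once if the red or grey key is pressed (more than 1 mm), or the start key before the cap is home (value of joint any of key_stop, key_clear above 0.001 m or (value of joint key_start above 0.0015 m and value of joint cap below 0.0055 m)).
It fails at once if another vial is touched (more than 1.5 N), or moved more than 15 mm (contact force between any of the fingers, the arm and vial_blue above 1.5 N or contact force between any of the fingers, the arm and vial_white above 1.5 N or contact force between any of the fingers, the arm and vial_green above 1.5 N or distance of any of vial_blue, vial_white, vial_green from where it was at the start of the episode above 0.015 m).
It fails at once if a vial, the rack or the timer is lifted, or the rack or timer shoved more than 20 mm (z of any of vial_orange, vial_blue, vial_white, vial_green in the frame of rack above 0.016 m or height (world z) of any of rack, timer above 0.012 m or distance of any of rack, timer from where it was at the start of the episode above 0.02 m).
It fails at once if the cap or the timer is pressed harder than 45 N (contact force between any of the fingers, the arm and vial_orange above 45 N or contact force between any of the fingers, the arm and timer above 45 N).
It fails at once if the mug, a bottle, the petri dish or the forceps is moved more than 10 mm (distance of any of mug, wash_bottle, amber_bottle, petri, forceps from where it was at the start of the episode above 0.01 m).
It also fails if it takes over 42 s, if anything falls off the work surface, if the arm or the gripper's body presses on something with over 40 N, if the wrist force passes 120 N, or if a joint passes its speed limit or range.

## Robot

A 7-joint arm with a two-finger parallel gripper is mounted at the origin on the work surface. World frame = base frame: x ahead of the robot, y to its left, z up, the work surface at z = 0. Lengths are in m, angles in rad, forces in N, time in s.
With the tool pointing down it reaches from about 0.4 to 0.85 m from the base axis. Payload 4.5 kg.
Tool frame: the origin (TCP) lies between the finger pads; the fingertips stand 17 mm ahead of it and the grasp point (between the pads) lies 2 mm behind it; z points along the fingers, y is the line along which they close (so a half turn about z gives the same grasp; the last joint's range is limited). The gripper opens to 85 mm and grips with 20 to 120 N. Pads are 22 mm wide; open, the fingers measure 114 mm over their backs; the gripper's body (76 mm by 85 mm) begins 54 mm behind the grasp point. The pads swing forward as they close: fully open they stand 13 mm farther back than shut.
Start: joints at [-1.283, 0.689, -0.195, 1.565, 0.157, 0.902, -0.215], TCP at [0.157, 0.605, 0.248] pointing down, gripper open.
Joint ranges: [-3.01, 3.01], [-0.46, 2.08], [-1.47, 1.51], [0.13, 2.56], [-1, 4.14], [0.04, 2.09], [-2.66, 2.66]. Speed limits (rad/s): [2.57, 2.57, 3.14, 3.14, 3.14, 3.14, 3.14].

## Interface

Orientations are given as a 3x3 rotation matrix whose columns are the frame's x, y, z axes.
In Python, from rig import robot, eoat, solver, get_image, camera_params, job, outline_of, spot_point gives the robot as it stands. The module is installed in compiled form; this text tells all that it offers. Calls block until the motion is done:
- robot.goto(position, orientation): joint-space move of the TCP to a pose.
- robot.move_straight(position, rotation=None, speed=0.15, contact_N=None): straight line of the TCP; rotation=None keeps the orientation; speed is the mean speed in m/s. With contact_N (N) it stops when the force on the tool has changed by that much, and returns True; else False.
- robot.set_joints(angles): joint-space move.
- eoat.command_gripper(opening, f_grip=None): opening from 0.0 (shut) to 1.0 (fully open); f_grip is the grip in N (None keeps the last); returns when the fingers have stopped.
- robot.wait(seconds).
- solver.ik(position, orientation): joint angles nearest the present ones, or None.
- robot.state(): the state.
- get_image(name): name is "scene" or "top"; returns (picture, depth): 420x560x3 uint8, red, green, blue; 420x560 float32, m along the optical axis (not along the pixel's ray), 0 where there is no reading.
- camera_params(name): a dict with "K" (3x3 intrinsics, pixels), "rvec" (rotation vector, rad) and "tvec" (3), from world to camera coordinates, as OpenCV has them. Camera axes: x right, y down, z forward; pixel columns grow to the right and rows downward; lengths in m; the calibration is good to about 2 mm. A picture is of the moment at which its call begins. camera_params takes no time and is no camera call.
A pose or a line that the arm cannot do raises robot.IKError and nothing moves.
- job.job_done(): hands the job in; it is judged then, once.
Trained networks look in the newest picture that a camera, given by its name, has taken for a name from the list of things; names that differ only in an ending like _2 or _b are one class to them, and where a whole thing is asked for, a point or a joint stands for the part that bears it (a point fixed in the world has none). Each returns a list of dicts, best first, with "score" (0 to 1); they miss things now and then, are a little off and sometimes report something else, mostly with a low value. They report only what shows in the picture. A call takes as long as a camera call. They do not tell look-alikes from the thing itself.
- outline_of(camera, target): "region" (420x560 bool, what is visible of it) and "rect" ([left, top, right, bottom] in pixels, round what is visible of it).
- spot_point(camera, target): "location" ([column, row] in pixels: a listed point, or the origin of a listed thing).
The state is a dict: "time": time; "joint_pos": joint angles; "qvel": joint speeds; "joint_efforts": joint torques, N m; "eef_pos": TCP position; "orientation": TCP orientation; "force": force on the tool from outside, world axes, zero at the start; "torque": the same for the moment, N m; "grip_width": opening from 0.0 (shut) to 1.0 (fully open); "finger_force": force on a finger pad.
Only numpy, scipy, OpenCV 4.12 (cv2) and the standard library are available. Lean on these libraries where they do the work, as an engineer would, in place of code of your own. Each camera call takes 0.05 s, during which the arm holds its last target. There are 200 camera calls.

## Working session

There is one attempt and no reset: what is moved stays moved. The work goes in short steps, each a Python script; the robot and the scene stay as the last script left them, time stands still between calls to the robot, and variables do not carry over. Pictures are saved under pics/ and viewed, at most 10 in all, crops included, and the job is handed in when it is done.

```bash
mkdir -p pics; cat > h.py <<'E'
import numpy as np, cv2
from rig import robot, eoat, solver, get_image, camera_params, job, outline_of, spot_point
def cam(n):
    p=camera_params(n); R=cv2.Rodrigues(np.array(p["rvec"],float))[0]; return np.array(p["K"]),R,np.array(p["tvec"],float).ravel()
def at_depth(n,u,v,d):
    K,R,t=cam(n); return R.T@(np.linalg.inv(K)@[u,v,1]*d-t)
def at_z(n,u,v,z):
    K,R,t=cam(n); r=R.T@np.linalg.inv(K)@[u,v,1]; c=-R.T@t; return c+r*(z-c[2])/r[2]
def proj(n,P):
    K,R,t=cam(n); q=K@(R@np.array(P)+t); return q[:2]/q[2]
def cloud(n,d):
    K,R,t=cam(n); v,u=np.mgrid[:420,:560]; P=np.stack([u*d,v*d,d],-1)@np.linalg.inv(K).T; return (P-t)@R
E
python3 - <<'E'
from h import *
np.set_printoptions(precision=4,suppress=True)
for n in("top","scene"):
    im,d=get_image(n); cv2.imwrite(f"pics/{n}0.png",im[:,:,::-1]); np.savez(f"{n}0.npz",im=im,d=d)
    P=cloud(n,d)
    for t in("cap_top","start_top","timer","vial_orange","rack"):
        for r in spot_point(n,t)[:3]:
            u,v=r["location"]; print(n,t,round(r["score"],2),np.round([u,v]),P[int(v),int(u)])
E
```

```text
top cap_top 0.66 [344. 171.] [ 0.6944 -0.2078  0.0736]
top cap_top 0.62 [366. 248.] [ 0.4516 -0.2643  0.0697]
top cap_top 0.52 [350. 198.] [ 0.6067 -0.2234  0.0729]
top start_top 0.52 [223. 222.] [0.5455 0.176  0.018 ]
top timer 0.79 [236. 222.] [0.5477 0.1375 0.0195]
top vial_orange 0.64 [347. 204.] [ 0.5911 -0.2131  0.0756]
top vial_orange 0.53 [344. 176.] [ 0.6785 -0.2039  0.0757]
top vial_orange 0.5 [368. 177.] [ 0.6745 -0.2823  0.0692]
top rack 0.72 [339. 214.] [ 0.5612 -0.185   0.0711]
scene cap_top 0.8 [204. 322.] [ 0.6765 -0.2848  0.0686]
scene cap_top 0.67 [158. 241.] [ 0.4556 -0.2719  0.0735]
scene cap_top 0.51 [207. 277.] [ 0.5985 -0.2293  0.0756]
scene start_top 0.62 [331. 183.] [0.5386 0.1805 0.0265]
scene timer 0.8 [320. 196.] [0.553  0.1276 0.0229]
scene vial_orange 0.85 [212. 290.] [ 0.6155 -0.2343  0.0447]
scene vial_orange 0.82 [210. 336.] [ 0.703  -0.2891  0.0539]
scene vial_orange 0.79 [238. 314.] [ 0.7021 -0.2218  0.0677]
scene rack 0.61 [214. 278.] [ 0.6092 -0.2184  0.0751]
```

View pics/top0.png

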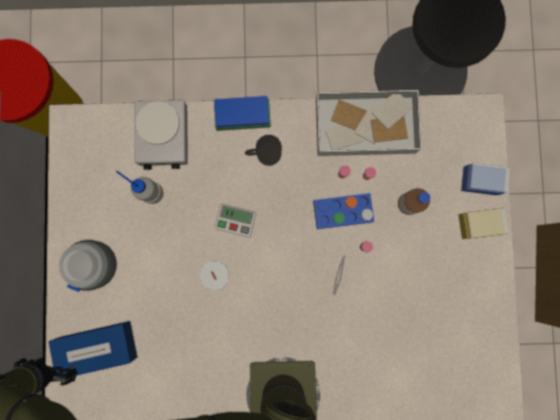

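View pics/scene0.png

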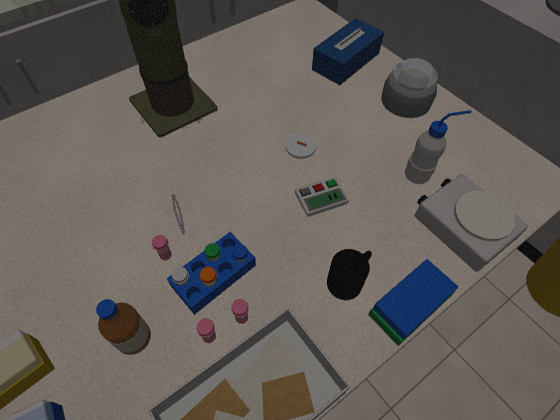

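The top view shows the orange cap at (351,202) in the blue rack, and the timer's green key at (222,224). Candidates for vial_orange in the top view are the orange cap at (351,202) in the rack and the pink caps at (344,171), (370,173) and (367,247) standing loose outside it. Only the first one is orange and in the rack, so I'll confirm it in a crop.

```bash
python3 - <<'E'
from h import *
np.set_printoptions(precision=4,suppress=True)
T=np.load("top0.npz");S=np.load("scene0.npz")
a=cv2.resize(T["im"][155:260,305:385],(400,525),interpolation=cv2.INTER_CUBIC)
b=cv2.resize(S["im"][225:330,150:230],(400,525),interpolation=cv2.INTER_CUBIC)
cv2.imwrite("pics/crop1.png",np.hstack([a,b])[:,:,::-1])
rect={"top":{"orange":(335,190,375,225),"rack":(305,185,385,235),"tim":(210,200,262,243)},"scene":{"orange":(190,260,225,290),"rack":(160,228,262,312),"tim":(290,172,355,218)}}
for n,D in(("top",T),("scene",S)):
    im,d=D["im"],D["d"]; h=cv2.cvtColor(im,cv2.COLOR_RGB2HSV).astype(int); P=cloud(n,d)
    H,Sa,V=h[...,0],h[...,1],h[...,2]
    def blob(name,m,r,z):
        w=np.zeros_like(m); w[r[1]:r[3],r[0]:r[2]]=1; m=(m&w).astype(np.uint8)
        k,L,st,c=cv2.connectedComponentsWithStats(m); 
        for i in sorted(range(1,k),key=lambda i:-st[i,4])[:2]:
            mm=L==i; q=P[mm]; q=q[q[:,2]>z-.012] if name!="x" else q
            u,v=c[i]; print(n,name,st[i,4],c[i],"at_z",at_z(n,u,v,z),"depth",np.median(q,0) if len(q) else None, (q[:,2].max() if len(q) else 0))
    R=rect[n]
    blob("orange",(H<14)&(Sa>150)&(V>90),R["orange"],.077)
    blob("capgreen",(H>45)&(H<85)&(Sa>120),R["rack"],.072)
    blob("white",(Sa<60)&(V>120),(355,205,378,225) if n=="top" else (168,262,192,290),.072)
    blob("keyG",(H>45)&(H<85)&(Sa>120),R["tim"],.026)
    blob("keyR",((H<8)|(H>172))&(Sa>130),R["tim"],.026)
    m=((H>100)&(H<130)&(Sa>120)); w=np.zeros_like(m);r=R["rack"];w[r[1]:r[3],r[0]:r[2]]=1
    q=P[m&w]; q=q[(abs(q[:,2]-.044)<.006)]
    print(n,"rack",cv2.minAreaRect(q[:,:2].astype(np.float32)))
    r=R["tim"];q=P[r[1]:r[3],r[0]:r[2]].reshape(-1,3);q=q[(q[:,2]>.014)&(q[:,2]<.035)];print(n,"timer",cv2.minAreaRect(q[:,:2].astype(np.float32)))
E
```

```text
top orange 67 [350.9104 201.9104] at_z [ 0.594  -0.2251  0.077 ] depth [ 0.5938 -0.2253  0.0772] 0.08419433544890498
top capgreen 63 [338.9683 217.5873] at_z [ 0.5469 -0.1873  0.072 ] depth [ 0.5462 -0.1876  0.0722] 0.07896318028421781
top white 240 [370.0667 215.3   ] at_z [ 0.5517 -0.2833  0.072 ] depth [ 0.5561 -0.2713  0.0716] 1.593000537470008
top keyG 14 [221.3571 223.7143] at_z [0.5396 0.1804 0.026 ] depth [0.5387 0.1813 0.0261] 0.03150425530471716
top keyR 30 [232.9    226.6333] at_z [0.5295 0.1439 0.026 ] depth [0.5286 0.1437 0.0247] 0.029709589768315493
top rack ((0.5706087946891785, -0.20525607466697693), (0.08653626590967178, 0.17589110136032104), 5.400278568267822)
top timer ((0.5520194172859192, 0.1394900530576706), (0.11927083879709244, 0.08483941853046417), 74.41331481933594)
scene orange 143 [207.1399 273.7972] at_z [ 0.595  -0.2266  0.077 ] depth [ 0.5947 -0.2266  0.0775] 0.08184131947334719
scene orange 8 [208.5  282.75] at_z [ 0.6144 -0.235   0.077 ] depth [ 0.6092 -0.2348  0.0663] 0.06799134362078575
scene capgreen 194 [211.9175 250.701 ] at_z [ 0.5507 -0.1881  0.072 ] depth [ 0.5502 -0.1875  0.0714] 0.07583936220420504
scene white 119 [173.8151 266.0504] at_z [ 0.5336 -0.2746  0.072 ] depth [ 0.9819 -0.3343  0.8848] 0.8848488211673947
scene white 19 [169.2105 287.    ] at_z [ 0.571  -0.3061  0.072 ] depth None 0
scene keyG 166 [323.988  198.4458] at_z [0.568  0.1313 0.026 ] depth [0.5651 0.132  0.022 ] 0.8848488211673947
scene keyG 46 [330.8913 182.8478] at_z [0.5403 0.1787 0.026 ] depth [0.5403 0.1783 0.0255] 0.8848488211673947
scene keyR 50 [318.08 186.98] at_z [0.5307 0.1427 0.026 ] depth [0.5304 0.1429 0.0255] 0.02901874531062419
scene rack ((0.5711820721626282, -0.2063354253768921), (0.09404730051755905, 0.1801898181438446), 5.883083343505859)
scene timer ((0.5510033965110779, 0.13771888613700867), (0.1205928772687912, 0.08637568354606628), 74.26078033447266)
```

View pics/crop1.png

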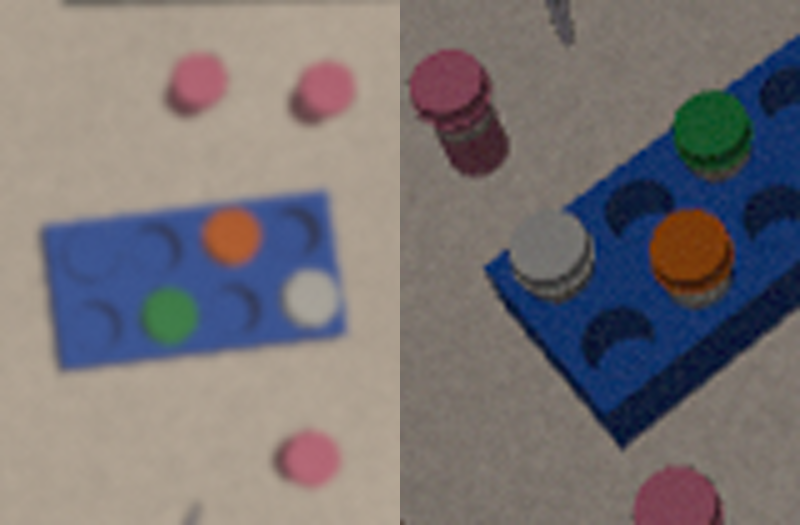

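Confirmed: the orange cap is in the rack, at (0.595, -0.226, ~0.077), and it matches the fitted rack hole within 1 mm. The pink caps are the loose decoys. The green key at (0.540, 0.180) agrees with the timer fit. Next I press the cap.

```bash
cat >> h.py <<'E'
def down(yaw):
    c,s=np.cos(yaw),np.sin(yaw); return np.array([[c,s,0],[s,-c,0],[0,0,-1.]])
def say(l):
    s=robot.state(); print(l,round(s["time"],2),np.round(s["eef_pos"],4),np.round(s["force"],2),round(s["grip_width"],3))
def best(p,yaw):
    q0=np.array(robot.state()["joint_pos"]); o=[]
    for k in(0,np.pi):
        q=solver.ik(p,down(yaw+k))
        if q is not None: o.append((np.abs(np.array(q)-q0).max(),k))
    return down(yaw+min(o)[1])
E
python3 - <<'E'
from h import *
say("start")
eoat.command_gripper(0.0,20)
p=robot.state()["eef_pos"]; robot.move_straight([p[0],p[1],.36],speed=.2); say("up")
A=[.595,-.226]
R=best(A+[.25],np.radians(5.6)); robot.goto(A+[.25],R); say("above")
robot.move_straight(A+[.115],speed=.12); robot.wait(.3); say("near")
print(robot.move_straight(A+[.072],speed=.012,contact_N=3)); say("touch")
E
```

```text
start 0.6 [0.1569 0.605  0.2483] [-0.17 -0.17 -0.46] 0.999
up 2.08 [0.1568 0.6043 0.3588] [-0.26  0.5  -0.14] 0.001
above 5.38 [ 0.5955 -0.225   0.2499] [0.76 1.21 0.17] 0.001
near 6.95 [ 0.5952 -0.226   0.1154] [ 0.58  0.02 -0.35] 0.0
True
touch 8.81 [ 0.5951 -0.226   0.0942] [-0.15 -0.53  5.16] 0.005
```

```bash
python3 - <<'E'
from h import *
A=[.595,-.226]
print(robot.move_straight(A+[.085],speed=.008,contact_N=8.5)); say("press"); robot.wait(.2); say("hold")
E
```

```text
True
press 9.68 [ 0.5954 -0.2264  0.088 ] [-1.64  1.12  9.54] -0.002
hold 9.88 [ 0.5954 -0.2264  0.088 ] [-0.96  0.68  9.92] 0.002
```

```bash
python3 - <<'E'
from h import *
A=[.595,-.226]
print(robot.move_straight(A+[.085],speed=.005,contact_N=6)); robot.wait(.2); say("hold")
robot.move_straight(A+[.105],speed=.03); robot.move_straight(A+[.25],speed=.2); say("clear")
p=[.540,.180]; R=best(p+[.2],np.radians(-15.7)); robot.goto(p+[.2],R); say("over timer")
d={}
for n in("top","scene"):
    im,dd=get_image(n); np.savez(f"{n}1.npz",im=im,d=dd); 
    P=cloud(n,dd); h=cv2.cvtColor(im,cv2.COLOR_RGB2HSV).astype(int); m=(h[...,0]<14)&(h[...,1]>150)&(h[...,2]>90)
    w=np.zeros_like(m); r=(335,190,375,225) if n=="top" else (190,260,225,290); w[r[1]:r[3],r[0]:r[2]]=1
    P0=cloud(n,np.load(f"{n}0.npz")["d"]);h0=cv2.cvtColor(np.load(f"{n}0.npz")["im"],cv2.COLOR_RGB2HSV).astype(int);m0=(h0[...,0]<14)&(h0[...,1]>150)&(h0[...,2]>90)
    print(n,np.median(P0[m0&w],0),np.median(P[m&w],0))
cv2.imwrite("pics/scene1.png",cv2.resize(im[150:330,150:390],(800,600))[:,:,::-1])
E
```

```text
True
hold 10.46 [ 0.5954 -0.2265  0.088 ] [-1.15  1.42  9.98] -0.0
clear 12.08 [ 0.5944 -0.2252  0.2487] [-0.26 -0.45 -0.59] -0.004
over timer 13.61 [0.5407 0.1784 0.2003] [0.3  0.48 0.2 ] 0.007
top [ 0.5938421  -0.2252939   0.07724995] [ 0.59427024 -0.22546761  0.07175195]
scene [ 0.59588302 -0.22694784  0.07738725] [ 0.59583466 -0.22671617  0.07148486]
```

View pics/scene1.png

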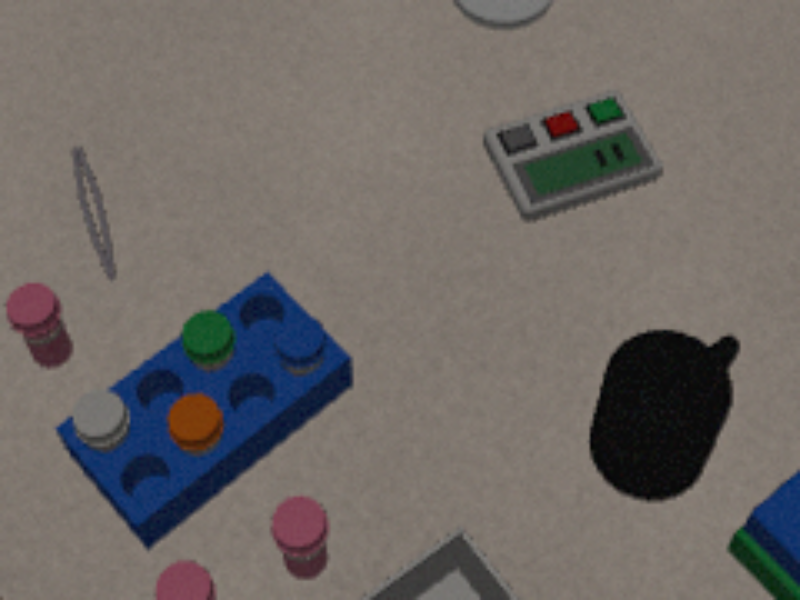

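The cap top dropped from 0.0773 to 0.0716, level with the neighbouring home caps. It also held about 10 N without moving, so it is home. The rack hasn't moved. Now the start key.

```bash
python3 - <<'E'
from h import *
p=[.540,.180]
robot.move_straight(p+[.06],speed=.1); robot.wait(.3); say("near")
print(robot.move_straight(p+[.0385],speed=.008,contact_N=8)); say("press"); robot.wait(.2); say("hold")
E
```

```text
near 15.56 [0.5401 0.1801 0.0602] [-0.34 -0.4   0.11] -0.001
True
press 17.8 [0.54   0.18   0.0401] [-1.46  0.11  5.13] -0.004
hold 18.0 [0.54   0.1799 0.0401] [-0.71  0.15  5.01] 0.002
```

```bash
python3 - <<'E'
from h import *
p=[.540,.180]
robot.move_straight(p+[.055],speed=.03); robot.move_straight(p+[.25],speed=.2); robot.wait(.5); say("clear")
im,dd=get_image("scene"); P=cloud("scene",dd)
print(np.round(np.median(P[181:185,329:333].reshape(-1,3),0),4))
cv2.imwrite("pics/scene2.png",cv2.resize(im[150:330,150:390],(800,600))[:,:,::-1])
E
```

```text
clear 20.28 [0.54   0.18   0.2499] [-0.15 -0.63 -0.16] 0.001
[0.5389 0.1788 0.0252]
```

View pics/scene2.png

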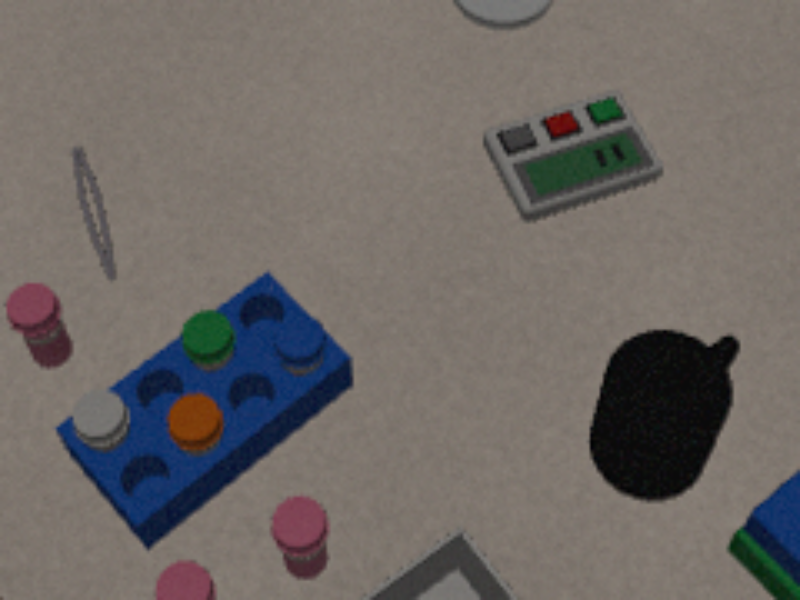

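The picture shows the rack and timer unmoved, the orange cap home at crop (195,415), and the green key back up at crop (605,110).

```bash
python3 -c "
from h import *
print(job.job_done())"
```

```text
the job is handed in; nothing more can be done
None
```

I pressed the orange cap home (it held about 10 N without moving), then pressed the green start key down about 3 mm and it sprang back up; the hand is clear, nothing else appears to have moved, and the job was handed in at about 20 s with no verdict returned.

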